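# Put the keys away in the canister and screw its captive cap shut

### The job

Put the bunch of keys into the open green canister, then swing its hinged lid down fully shut, and only then screw the cap clockwise by its orange grip bar until it is fully tight. Leave the dish, the remote control and the nail clipper where they are.

Things in the scene. Friction and masses are not known exactly. Their poses are not given: they have to be found in the camera images.
- jar: green steel canister, round, outer diameter 110 mm, 85 mm high, wall 5 mm, inner diameter 100 mm, inner floor 6 mm up; stuck fast to the console. Origin: centre of its underside; z up; +x points to the lid hinge on its rim
- jar_mouth (a point): centre of the canister's mouth, at rim height (85 mm), axes as the canister
- lid_hinge (a point): middle of the lid's hinge line, fixed on the canister 64 mm from its axis along its +x and 89 mm above the console; the hinge line runs along the canister's y axis
- lid (a joint): angle of the lid (rad): 0 = fully shut, level on the rim; pi/2 = upright; up to 2.2 (leaning back). Stiff hinge (about 0.13 N m): it stays where it is left. The lid is a steel collar disc, diameter 114 mm, centre 64 mm from the hinge line, outer face 5 mm above that line when shut; the black screw cap sits captive on that face. Fully open its free edge is 190 mm up
- cap (a joint): turn of the captive screw cap in its collar (rad): 0 = fully tight (hard stop), grows anticlockwise seen from above as it is unscrewed, at most 2.7. Tightening is clockwise from above; the fine thread does not change its height noticeably. About 0.1 N m to turn; it stays where it is left
- cap_grip (a point): top centre of the orange grip bar on the cap's axis. The bar is 60 mm long (this x), 16 mm wide (y) and stands 24 mm above the black cap disc (diameter 100 mm, 14 mm thick). With the lid shut it is 133 mm above the console. z: the cap's axis, outward; x lies at the angle of joint cap from the canister's x
- keys: rigid bunch of keys lying flat, 80 mm long along x, 30 mm wide: a red plastic fob towards -x, a ring and two aluminium keys towards +x. Origin: centre of its underside; z up. 0.05 to 0.1 kg
- keys_fob (a point): centre of the red fob of the keys, which is 40 mm long (x), 24 mm wide (y) and 14 mm thick; axes as the keys
- dish: bystander: dark blue ceramic dish, 110 mm across, 35 mm high; origin: centre of its underside
- remote: bystander: grey remote control, 160 x 45 x 18 mm, long along x; origin: centre of its underside
- clipper: bystander: steel nail clipper, 66 x 14 x 12 mm, long along x; origin: centre of its underside
There are look-alikes about, which are no part of the job. Of the things that look like the jar, the smallest one is meant.

How it is judged:
On the way, in this order (a step that is already met when the one before it is completed fails the run):
1. the keys are inside the canister, let go (z of keys in the frame of jar below 0.065 m and horizontal distance between keys and jar below 0.05 m and contact force between keys and the fingers below 0.05 N), for 0.2 s.
2. the lid is swung fully shut with the cap still unscrewed (value of joint lid below 0.06 rad and value of joint cap above 0.8 rad), for 0.2 s.
3. the cap is screwed fully tight on the shut lid (value of joint lid below 0.06 rad and value of joint cap below 0.12 rad), for 0.2 s.
At the end, for the whole second after the job is handed in: The keys lie at rest inside the canister (their origin within 50 mm of its axis and less than 65 mm above its underside), the lid is shut to within 0.06 rad and the cap is screwed to within 0.12 rad of fully tight (all of step 3 and z of keys in the frame of jar below 0.065 m and horizontal distance between keys and jar below 0.05 m and linear speed of keys below 0.05 m/s); the robot touches nothing.
It fails at once if the dish, the remote control or the nail clipper is moved by more than 30 mm (distance of any of dish, remote, clipper from where it was at the start of the episode above 0.03 m).
It also fails if it takes over 72 s, if anything falls off the work surface, if the arm or the gripper's body presses on something with over 40 N, if the wrist force passes 120 N, or if a joint passes its speed limit or range.

### The arm

A 6-joint arm with a two-finger parallel gripper is mounted at the origin on the work surface. World frame = base frame: x ahead of the robot, y to its left, z up, the work surface at z = 0. Lengths are in m, angles in rad, forces in N, time in s.
With the tool pointing down it reaches from about 0.35 to 0.725 m from the base axis. Payload 4.3 kg.
Tool frame: the origin (TCP) lies midway between the tips of the shut fingers; the grasp point (between the pads) lies 19 mm behind it; z points along the fingers, y is the line along which they close (so a half turn about z gives the same grasp; the last joint's range is limited). The gripper opens to 85 mm and grips with 20 to 120 N. Pads are 22 mm wide; open, the fingers measure 114 mm over their backs; the gripper's body (76 mm by 85 mm) begins 54 mm behind the grasp point. The pads swing forward as they close: fully open they stand 13 mm farther back than shut.
Start: joints at [1.008, 0.377, 0.081, 1.274, 0, 1.46], TCP at [0.252, 0.517, 0.231] pointing down, gripper open.
Joint ranges: [-2.72, 2.72], [-0.84, 1.66], [-1.02, 1.22], [-1.77, 2.12], [-1.37, 1.28], [-3.14, 3.14]. Speed limits (rad/s): [2.57, 2.57, 3.14, 3.14, 3.14, 3.14].

### API

Orientations are given as a 3x3 rotation matrix whose columns are the frame's x, y, z axes.
In Python, from bench import arm gives the robot as it stands. The module is installed in compiled form; this text tells all that it offers.
- The arm moves only by the tool send_rows, never from a script. Its argument "targets" is a list of rows, each an object with "linear": the shift along the tool's x, y, z each as a share of 0.03 m, from -1 to 1, a list of three; "turn": the turn, a rotation vector about the tool's x, y, z each as a share of 60 degrees, from -1 to 1, a list of three; "claw": the closure, from 0 (fully open) to 1 (shut). A call has 1 to 5 rows; each row shifts and turns the commanded pose from where the row before left it, along the tool's axes as they then stand; what a row does not reach is not made up. A row lasts 1/8 s, in which the tool goes at most 62.5 mm and 10.7 degrees, less where a joint would pass 70% of its speed; a pose out of reach is approached as far as the arm can. A call with a number of a shift or a turn outside -1 to 1 is refused whole. A call with a gripper value outside its range is refused whole. The fingers move at their own pace and stop on an object; the grip force is fixed at half the most. Time passes only in rows, so rows that do not move let the fingers close. It gives the time, the measured TCP pose, the force, the opening and the grip force at its end, in the units of the state.
- arm.read_state(): the state, without advancing time (a new reading comes with each control period).
- arm.get_image(name): name is "scene" or "top"; returns the picture (384x512x3 uint8, blue, green, red); there is no depth.
- arm.camera_model(name): a dict with "K" (3x3 intrinsics, pixels), "xyz" and "rotation" of the camera in the world. Camera axes: x right, y up, looking along -z (the intrinsics and any distortion apply to the point x, -y, -z); pixel columns grow to the right and rows downward; lengths in m; the calibration is good to about 2 mm. A picture is of the moment at which its call begins. camera_model takes no time and is no camera call.
- arm.finish_job(): hands the job in; it is judged then, once.
The state is a dict: "time_s": time; "q": joint angles; "qd": joint speeds; "tau": joint torques, N m; "ee_pos": TCP position; "tcp_rot": TCP orientation; "force": force on the tool from outside, world axes, zero at the start; "ft_torque": the same for the moment, N m; "finger_gap": finger opening in m; "grip_force": force on a finger pad.
Only numpy, scipy, OpenCV 4.12 (cv2) and the standard library are available. Lean on these libraries where they do the work, as an engineer would, in place of code of your own. Each camera call takes 0.05 s, during which the arm holds its last target. There are 200 camera calls.

## Working session

There is one attempt and no reset: what is moved stays moved. The work goes in short steps, Python scripts to look and compute and a tool call to move; the robot and the scene stay as the last step left them, time stands still between calls to the robot, and variables do not carry over. Pictures are saved under pics/ and viewed, at most 10 in all, crops included, and the job is handed in when it is done.

Besides the shell and the picture viewer there is one more tool, called after ">>>" as name(argument=value, ...) on one line, values as JSON. send_rows: Moves the arm, as the interface text tells. Shift numbers are shares of 0.03 m and turn numbers shares of 60 degrees, none past 1 either way. Its arguments: {"type":"object","properties":{"targets":{"type":"array"}},"required":["targets"]}

```bash
mkdir -p pics
python3 - <<'E'
from bench import arm
import cv2
for n in("scene","top"):
    cv2.imwrite(f"pics/{n}0.png",arm.get_image(n)); m=arm.camera_model(n); print(n,m)
s=arm.read_state();print(s)
E
```

```text
scene {'K': array([[453.43613282,   0.        , 258.86587545],
       [  0.        , 453.43613282, 184.57815244],
       [  0.        ,   0.        ,   1.        ]]), 'xyz': array([ 0.3583271 , -0.89508901,  0.71720959]), 'rotation': array([[ 0.95981916,  0.16202201, -0.22912017],
       [-0.28023225,  0.59627708, -0.75227889],
       [ 0.01473337,  0.78625855,  0.61772196]])}
top {'K': array([[382.10267132,   0.        , 257.14342593],
       [  0.        , 382.10267132, 187.3140694 ],
       [  0.        ,   0.        ,   1.        ]]), 'xyz': array([ 0.39815573, -0.13989386,  0.88784633]), 'rotation': array([[-0.15383615,  0.96203051, -0.22545896],
       [-0.98808771, -0.15073186,  0.03102542],
       [-0.00413645,  0.22754605,  0.97375853]])}
{'time_s': 0.1, 'q': array([ 1.00771194e+00,  3.77995294e-01,  7.97867609e-02,  1.27441055e+00,
       -9.92636496e-07,  1.46051250e+00]), 'qd': array([-0.00023348, -0.00231448,  0.00283229,  0.00044979, -0.00069922,
        0.00056875]), 'tau': array([ 2.50336278e-03, -4.64694428e+01,  2.70582390e+01,  1.20280424e-02,
       -1.25949337e-04,  6.87248999e-06]), 'ee_pos': array([0.25122877, 0.5165671 , 0.23046185]), 'tcp_rot': array([[-8.99225329e-01,  4.37484699e-01, -9.72140403e-04],
       [ 4.37485734e-01,  8.99224030e-01, -1.54187268e-03],
       [ 1.99626304e-04, -1.81178853e-03, -9.99998339e-01]]), 'force': array([ 0.0020121 ,  0.04938554, -0.18480684]), 'ft_torque': array([-0.03141933, -0.01000408,  0.04502373]), 'grip_force': 0.0, 'finger_gap': 0.0854496770750346}
```

View pics/scene0.png

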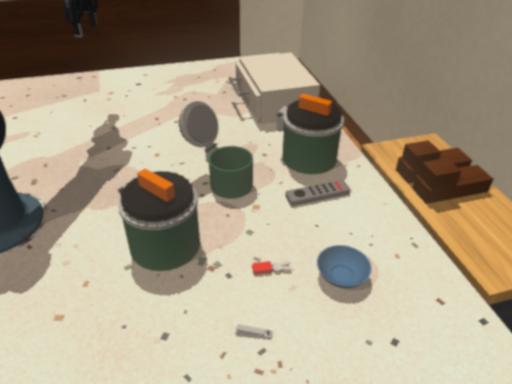

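View pics/top0.png

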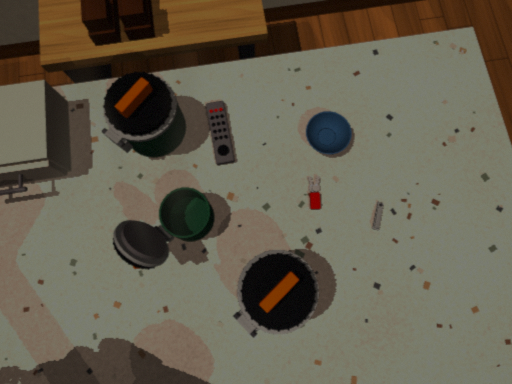

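The scene view shows three green canisters: a large shut one at (160,218), a medium or large shut one at (312,135), and a small open one at (231,172), with its lid at (199,124). The keys are at (270,267), dish at (344,267), remote at (318,192) and clipper at (254,332). In the top view the same canisters are at (278,291), (141,104) and (187,214).

Candidates for the jar are those three. I choose the smallest, which is the open one at top (187,214), and will check it in a crop. The keys have no look-alike; the clipper at top (378,215) is steel with no red.

```bash
cat > h.py <<'E'
from bench import arm
import numpy as np, cv2
M={n:arm.camera_model(n) for n in("scene","top")}
def ray(n,p):
    m=M[n];d=np.linalg.inv(m["K"])@[p[0],p[1],1.];return m["xyz"],m["rotation"]@(d*[1,-1,-1])
def plane(n,p,z):
    o,d=ray(n,p);return o+d*(z-o[2])/d[2]
def tri(a,b):
    o1,d1=ray("scene",a);o2,d2=ray("top",b)
    t=np.linalg.lstsq(np.c_[d1,-d2],o2-o1,rcond=None)[0]
    A,B=o1+d1*t[0],o2+d2*t[1];return (A+B)/2,np.linalg.norm(A-B)
def proj(n,P):
    m=M[n];c=m["rotation"].T@(np.array(P)-m["xyz"])*[1,-1,-1];u=m["K"]@c;return u[:2]/u[2]
def blobs(img,lo,hi,amin=25):
    h=cv2.cvtColor(img,cv2.COLOR_BGR2HSV);k=cv2.inRange(h,np.array(lo),np.array(hi))
    c,_=cv2.findContours(k,cv2.RETR_EXTERNAL,cv2.CHAIN_APPROX_NONE)
    return [x for x in c if cv2.contourArea(x)>=amin]
def st():
    s=arm.read_state();print("t",round(s["time_s"],2),"p",s["ee_pos"].round(4),"F",s["force"].round(1),"gap",round(s["finger_gap"],4),"grip",round(s["grip_force"],1));print(s["tcp_rot"].round(3).tolist(),"q",s["q"].round(2));return s
E
python3 - <<'E'
from h import *
np.set_printoptions(precision=4,suppress=True)
I={n:cv2.imread(f"pics/{n}0.png") for n in M}
for n in M:
    for nm,lo,hi in(("red",(0,190,120),(4,255,255)),("green",(50,60,15),(95,255,160)),("orange",(5,180,100),(16,255,255))):
        for c in blobs(I[n],lo,hi,30):
            r=cv2.minAreaRect(c);mm=cv2.moments(c);ce=(mm["m10"]/mm["m00"],mm["m01"]/mm["m00"])
            print(n,nm,np.round(ce,1),"bb",cv2.boundingRect(c),"A",cv2.contourArea(c),"rect",np.round(r[1],1),round(r[2]),plane(n,ce,.014 if nm=="red" else .085))
a=I["top"][165:285,100:340];b=I["scene"][90:290,120:320]
cv2.imwrite("pics/crop.png",np.hstack([cv2.resize(a,None,fx=2.2,fy=2.2,interpolation=3).copy() if 0 else cv2.resize(a,(480,240)),cv2.resize(b,(240,240))]) if 0 else np.vstack([cv2.resize(a,(600,300),interpolation=2),cv2.resize(b,(600,300))*0])[:300])
cv2.imwrite("pics/crop.png",np.hstack([cv2.resize(I["top"][165:285,100:230],(433,400),interpolation=2),cv2.resize(I["top"][165:220,290:340],(364,400),interpolation=2)]))
E
```

```text
scene green [158.1 242. ] bb (134, 227, 47, 35) A 770.0 rect [32.6 46.1] 86 [ 0.3542 -0.2466  0.085 ]
scene green [229.3 167.9] bb (209, 155, 43, 18) A 98.0 rect [42.2 15.4] 7 [ 0.5433 -0.0456  0.085 ]
scene green [312.2 148.4] bb (291, 136, 41, 31) A 618.5 rect [39.8 29.4] 2 [ 0.764  -0.0188  0.085 ]
scene orange [154.7 183.5] bb (139, 170, 34, 31) A 531.5 rect [37.9 18.4] 31 [ 0.3675 -0.0599  0.085 ]
scene orange [315.1 103.9] bb (299, 94, 33, 21) A 424.5 rect [31.8 15.8] 14 [0.859  0.1988 0.085 ]
top red [314.7 200.2] bb (311, 193, 9, 15) A 102.5 rect [14.  8.] 90 [ 0.5493 -0.2954  0.014 ]
top green [185.1 213.7] bb (159, 188, 54, 53) A 2079.0 rect [52. 53.] 90 [ 0.5509 -0.0054  0.085 ]
top green [154.8 145.1] bb (129, 123, 47, 34) A 548.5 rect [24.9 48.3] 68 [0.7141 0.0439 0.085 ]
top orange [278.6 291.6] bb (260, 272, 38, 40) A 480.0 rect [11.4 45.4] 44 [ 0.3626 -0.1751  0.085 ]
top orange [131.1  94.5] bb (115, 78, 33, 34) A 320.0 rect [ 9.1 39.6] 42 [0.8446 0.0862 0.085 ]
top orange [60.4 45.3] bb (40, 33, 51, 31) A 584.5 rect [30. 50.] 90 [0.9975 0.2418 0.085 ]
top orange [59
[... 158 characters left out ...]
492 -0.3652  0.085 ]
top orange [327.2  30.3] bb (321, 15, 14, 31) A 175.0 rect [31.8  8. ] 78 [ 0.9381 -0.3896  0.085 ]
top orange [358.5  24.2] bb (354, 11, 10, 30) A 79.0 rect [29.6  6.2] 83 [ 0.9428 -0.4668  0.085 ]
top orange [221.9  22.3] bb (169, 8, 97, 28) A 1009.5 rect [23.6 95.9] 82 [ 0.9991 -0.1446  0.085 ]
top orange [383.8  22.4] bb (370, 7, 28, 32) A 470.5 rect [33.6 20.2] 75 [ 0.9381 -0.5277  0.085 ]
top orange [60.4 12.7] bb (40, 5, 41, 16) A 263.5 rect [11.4 41.4] 82 [1.0868 0.2383 0.085 ]
top orange [206.2   5.8] bb (167, 0, 93, 18) A 412.5 rect [10.1 92.6] 81 [ 1.0504 -0.1129  0.085 ]
top orange [56.3  2.6] bb (39, 0, 41, 9) A 143.0 rect [ 8. 40.] 90 [1.1169 0.2473 0.085 ]
```

View pics/crop.png

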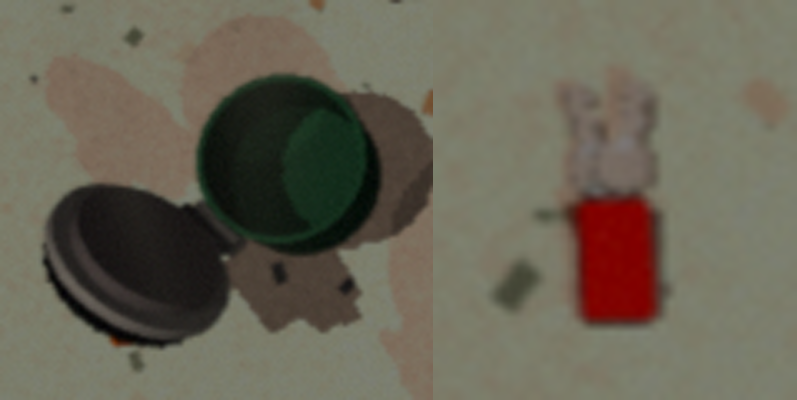

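The crop shows the open green canister, with its rim centre near top (184.8,212.4) and its hinge bracket near (163,233). The keys have a red fob below and the keys pointing up. The canister diameter is 51 px, against about 52 px expected for 110 mm, so the choice is confirmed.

Run:
```python
from h import *
np.set_printoptions(precision=4,suppress=True)
I={n:cv2.imread(f"pics/{n}0.png") for n in M}
jc=plane("top",(184.8,212.4),.085);print("jar",jc, "hinge",plane("top",(163.6,233),.089), "jar scene mouth px",proj("scene",jc))
# red in both
for n,roi in(("scene",(240,240,310,290)),("top",(295,165,335,220))):
    x0,y0,x1,y1=roi;c=I[n][y0:y1,x0:x1].astype(int);r=c[...,2]-c[...,1:2].max(-1)
    k=((c[...,2]-c[...,1]>70)&(c[...,2]>110)).astype(np.uint8)
    cs,_=cv2.findContours(k,0,1);cc=max(cs,key=cv2.contourArea);q=cv2.minAreaRect(cc)
    p=np.array(q[0])+[x0,y0];print(n,"fob",p,q,plane(n,p,.013))
tip=plane("top",(290+612/7.28,165+80/7.28),.004);print("keytips",tip)
# lid dark blob
for n,roi in(("top",(105,212,172,275)),("scene",(172,95,222,150))):
    x0,y0,x1,y1=roi;c=I[n][y0:y1,x0:x1];h=cv2.cvtColor(c,cv2.COLOR_BGR2HSV)
    k=((h[...,2]<85 if n=="top" else h[...,2]<125)&((h[...,1]<70))).astype(np.uint8)
    k=cv2.morphologyEx(k,cv2.MORPH_OPEN,np.ones((3,3)))
    cs,_=cv2.findContours(k,0,1);cc=max(cs,key=cv2.contourArea);e=cv2.fitEllipse(cv2.convexHull(cc));print(n,"lid",np.array(e[0])+[x0,y0],e[1:],cv2.contourArea(cc))
    if n=="top":a=np.array(e[0])+[x0,y0]
    else:b=np.array(e[0])+[x0,y0]
L,er=tri(b,a);print("lid c",L,er,"dir deg",np.degrees(np.arctan2(*(L-jc)[1::-1])),"hd",np.linalg.norm((L-jc)[:2]))
```

```text
jar [ 0.5537 -0.005   0.085 ] hinge [0.5165 0.043  0.089 ] jar scene mouth px [229.6481 157.7806]
scene fob [261.5533 266.5861] ((21.553281784057617, 26.58606719970703), (10.140003204345703, 19.103042602539062), 84.80557250976562) [ 0.5488 -0.2994  0.013 ]
top fob [315.  200.5] ((20.0, 35.5), (15.0, 8.0), 90.0) [ 0.5486 -0.2961  0.013 ]
keytips [ 0.587  -0.4483  0.004 ]
top lid [143.2909 242.2361] ((47.05732345581055, 58.76896667480469), 117.59102630615234) 1901.0
scene lid [201.5988 127.3096] ((37.864784240722656, 54.360595703125), 143.31626892089844) 1250.0
lid c [0.5003 0.0741 0.1328] 0.004398962960395785 dir deg 124.02642358798944 hd 0.09549758428527325
```

Run:
```python
from h import *
a=plane("top",(315,200.5),.013);b=plane("top",(314,177.5),.004);d=b-a
print(a,b,d,np.degrees(np.arctan2(d[1],d[0])),np.linalg.norm(d))
# scene: key end
I=cv2.imread("pics/scene0.png");c=plane("scene",(290.5,267.5),.004);print(c)
c2=plane("scene",(252,268),.007);d=c-c2;print(np.degrees(np.arctan2(d[1],d[0])))
# look along fob edges in top, subpixel: red centroid by row
t=cv2.imread("pics/top0.png").astype(float);w=np.clip(t[185:212,305:326,2]-t[185:212,305:326,1]-30,0,None)
for i in range(27):
    if w[i].sum()>150: print(185+i,round((w[i]*np.arange(305,326)).sum()/w[i].sum(),2),end="; ")
print(); ys=np.arange(185,212);print((w.sum(1)*ys).sum()/w.sum())
```

```text
[ 0.54864913 -0.2961493   0.013     ] [ 0.60556116 -0.30591092  0.004     ] [ 0.05691203 -0.00976163 -0.009     ] -9.732741018544463 0.05844029374683114
[ 0.60821717 -0.31017228  0.004     ]
-12.654125548656394
192 314.68; 193 314.26; 194 314.26; 195 314.33; 196 314.39; 197 314.53; 198 314.68; 199 314.74; 200 314.74; 201 314.8; 202 314.86; 203 314.93; 204 314.97; 205 314.95; 206 315.03; 207 315.02; 208 314.94; 
200.24116796363887
```

>>> send_rows(targets=[{"linear": [0,0,-1],"turn": [0,0,-0.142],"claw": 0},{"linear": [0,0,-1],"turn": [0,0,-0.142],"claw": 0},{"linear": [-0.52,-0.935,0],"turn": [0,0,0],"claw": 0},{"linear": [-0.52,-0.935,0],"turn": [0,0,0],"claw": 0},{"linear": [0,0,0],"turn": [0,0,0],"claw": 0}])

```text
time_s: 0.72
ee_pos: [0.274, 0.4552, 0.2912]
tcp_rot: [[-0.988, 0.157, -0.0], [0.157, 0.988, -0.001], [0.0, -0.001, -1.0]]
force: [-0.6, 0.6, -0.7]
finger_gap: 0.0854
grip_force: 0.0
```

```bash
cat >> h.py <<'E'
def go(xyz,yaw):
    s=st();R=s["tcp_rot"];cur=np.degrees(np.arctan2(R[1,0],R[0,0]))
    c,n=np.cos(np.radians(yaw)),np.sin(np.radians(yaw));d=np.array(xyz)-s["ee_pos"]
    print("yaw",round(cur,2),"turn shares",round(-((yaw-cur+180)%360-180)/60,4),"then shift shares",np.round(np.array([d@[c,n,0],d@[n,-c,0],-d[2]])/.03,3))
E
python3 -c "
from h import *
print(tri((154.7,183.5),(278.6,291.6)),tri((315.1,103.9),(131.1,94.5)))
go((.549,-.297,.12),171)"
```

```text
(array([ 0.36636696, -0.17135366,  0.16937603]), np.float64(0.00013718802749136005)) (array([0.79898618, 0.06415611, 0.16344572]), np.float64(0.003373611799898733))
t 0.72 p [0.274  0.4552 0.2912] F [-0.6  0.6 -0.7] gap 0.0854 grip 0.0
[[-0.988, 0.157, -0.0], [0.157, 0.988, -0.001], [0.0, -0.001, -1.0]] q [ 0.91  0.28  0.1   1.39 -0.    1.07]
yaw 170.97 turn shares -0.0005 then shift shares [-12.976 -23.33    5.708]
```

>>> send_rows(targets=[{"linear": [-0.52,-0.935,0],"turn": [0,0,0],"claw": 0},{"linear": [-0.52,-0.935,0],"turn": [0,0,0],"claw": 0},{"linear": [-0.52,-0.935,0],"turn": [0,0,0],"claw": 0},{"linear": [-0.52,-0.935,0],"turn": [0,0,0],"claw": 0},{"linear": [-0.52,-0.935,0],"turn": [0,0,0],"claw": 0}])

```text
time_s: 1.35
ee_pos: [0.3291, 0.3058, 0.291]
tcp_rot: [[-0.988, 0.154, -0.001], [0.154, 0.988, 0.0], [0.001, 0.0, -1.0]]
force: [0.2, -1.1, -0.6]
finger_gap: 0.0855
grip_force: 0.0
```

>>> send_rows(targets=[{"linear": [-0.52,-0.935,0],"turn": [0,0,0],"claw": 0},{"linear": [-0.52,-0.935,0],"turn": [0,0,0],"claw": 0},{"linear": [-0.52,-0.935,0],"turn": [0,0,0],"claw": 0},{"linear": [-0.52,-0.935,0],"turn": [0,0,0],"claw": 0},{"linear": [-0.52,-0.935,0],"turn": [0,0,0],"claw": 0}])

```text
time_s: 1.98
ee_pos: [0.3848, 0.1552, 0.2911]
tcp_rot: [[-0.988, 0.154, -0.0], [0.154, 0.988, 0.0], [0.0, 0.0, -1.0]]
force: [0.1, 1.3, 0.1]
finger_gap: 0.0853
grip_force: 0.0
```

>>> send_rows(targets=[{"linear": [-0.52,-0.935,0],"turn": [0,0,0],"claw": 0},{"linear": [-0.52,-0.935,0],"turn": [0,0,0],"claw": 0},{"linear": [-0.52,-0.935,0],"turn": [0,0,0],"claw": 0},{"linear": [-0.52,-0.935,0],"turn": [0,0,0],"claw": 0},{"linear": [-0.52,-0.935,0],"turn": [0,0,0],"claw": 0}])

```text
time_s: 2.6
ee_pos: [0.4403, 0.0044, 0.291]
tcp_rot: [[-0.988, 0.154, -0.0], [0.154, 0.988, 0.001], [0.0, 0.001, -1.0]]
force: [0.7, -0.1, -0.2]
finger_gap: 0.0852
grip_force: 0.0
```

>>> send_rows(targets=[{"linear": [-0.52,-0.935,0],"turn": [0,0,0],"claw": 0},{"linear": [-0.52,-0.935,0],"turn": [0,0,0],"claw": 0},{"linear": [-0.52,-0.935,0],"turn": [0,0,0],"claw": 0},{"linear": [-0.52,-0.935,0],"turn": [0,0,0],"claw": 0},{"linear": [-0.52,-0.935,0],"turn": [0,0,0],"claw": 0}])

```text
time_s: 3.22
ee_pos: [0.4958, -0.1462, 0.2908]
tcp_rot: [[-0.988, 0.154, -0.0], [0.154, 0.988, 0.001], [0.0, 0.001, -1.0]]
force: [1.3, 0.1, -0.2]
finger_gap: 0.0854
grip_force: 0.0
```

>>> send_rows(targets=[{"linear": [-0.52,-0.93,0.8],"turn": [0,0,0],"claw": 0},{"linear": [-0.52,-0.93,0.8],"turn": [0,0,0],"claw": 0},{"linear": [-0.52,-0.93,0.8],"turn": [0,0,0],"claw": 0},{"linear": [-0.52,-0.93,0.8],"turn": [0,0,0],"claw": 0},{"linear": [-0.52,-0.93,0.8],"turn": [0,0,0],"claw": 0}])

```text
time_s: 3.85
ee_pos: [0.5514, -0.296, 0.1698]
tcp_rot: [[-0.988, 0.154, -0.0], [0.154, 0.988, 0.001], [0.0, 0.001, -1.0]]
force: [-0.7, 0.9, 0.6]
finger_gap: 0.0854
grip_force: 0.0
```

>>> send_rows(targets=[{"linear": [0,0,0.9],"turn": [0,0,0],"claw": 0.2},{"linear": [0,0,0.8],"turn": [0,0,0],"claw": 0.4},{"linear": [0,0,0],"turn": [0,0,0],"claw": 0.4}])

```text
time_s: 4.22
ee_pos: [0.5493, -0.294, 0.1174]
tcp_rot: [[-0.988, 0.154, -0.004], [0.154, 0.988, 0.004], [0.005, 0.003, -1.0]]
force: [0.3, 0.3, -0.1]
finger_gap: 0.0511
grip_force: 0.0
```

```bash
python3 -c "
from h import *
go((.549,-.297,.003),171)"
```

```text
t 4.22 p [ 0.5493 -0.294   0.1174] F [ 0.3  0.3 -0.1] gap 0.0511 grip 0.0
[[-0.988, 0.154, -0.004], [0.154, 0.988, 0.004], [0.005, 0.003, -1.0]] q [-0.59  0.53  0.02  1.07  0.   -0.44]
yaw 171.12 turn shares 0.002 then shift shares [-0.006 -0.099  3.815]
```

>>> send_rows(targets=[{"linear": [0,-0.1,0.95],"turn": [0,0,0],"claw": 0.4},{"linear": [0,0,0.95],"turn": [0,0,0],"claw": 0.4},{"linear": [0,0,0.95],"turn": [0,0,0],"claw": 0.4},{"linear": [0,0,0.95],"turn": [0,0,0],"claw": 0.4},{"linear": [0,0,0],"turn": [0,0,0],"claw": 0.4}])

```text
time_s: 4.85
ee_pos: [0.5491, -0.2973, 0.005]
tcp_rot: [[-0.988, 0.154, -0.003], [0.154, 0.988, 0.002], [0.003, 0.002, -1.0]]
force: [-0.9, -0.2, 0.7]
finger_gap: 0.0516
grip_force: 0.0
```

>>> send_rows(targets=[{"linear": [0,0,0],"turn": [0,0,0],"claw": 1},{"linear": [0,0,0],"turn": [0,0,0],"claw": 1},{"linear": [0,0,0],"turn": [0,0,0],"claw": 1},{"linear": [0,0,0],"turn": [0,0,0],"claw": 1}])

```text
time_s: 5.35
ee_pos: [0.5518, -0.2994, 0.0087]
tcp_rot: [[-0.988, 0.155, 0.004], [0.155, 0.988, -0.002], [-0.004, -0.001, -1.0]]
force: [0.3, 1.3, 6.5]
finger_gap: 0.0214
grip_force: 59.3
```

>>> send_rows(targets=[{"linear": [0,0,-0.7],"turn": [0,0,0],"claw": 1},{"linear": [0,0,-1],"turn": [0,0,0],"claw": 1},{"linear": [0,0,-1],"turn": [0,0,0],"claw": 1},{"linear": [0,0,-1],"turn": [0,0,0],"claw": 1},{"linear": [0,0,-1],"turn": [0,0,0],"claw": 1}])

```text
time_s: 5.98
ee_pos: [0.5502, -0.2987, 0.1491]
tcp_rot: [[-0.988, 0.155, 0.001], [0.155, 0.988, -0.001], [-0.001, -0.0, -1.0]]
force: [0.3, 0.3, -0.6]
finger_gap: 0.0218
grip_force: 58.8
```

Run:
```python
from h import *
jc=np.array([.5537,-.005]);u=np.radians(-9)
f=jc-0.02*np.array([np.cos(u),np.sin(u)]);print(f)
go((f[0],f[1],.20),171)
a=arm.get_image("scene");b=arm.get_image("top")
p=proj("scene",arm.read_state()["ee_pos"]).astype(int);q=proj("top",arm.read_state()["ee_pos"]).astype(int);print(p,q)
cr=lambda i,c:cv2.resize(i[max(0,c[1]-45):c[1]+45,c[0]-45:c[0]+45],(390,390),interpolation=2)
cv2.imwrite("pics/hold.png",np.hstack([cr(a,p),cr(b,q)]))
```

```text
[ 0.53394623 -0.00187131]
t 5.97 p [ 0.5502 -0.2987  0.1491] F [ 0.3  0.3 -0.6] gap 0.0218 grip 58.8
[[-0.988, 0.155, 0.001], [0.155, 0.988, -0.001], [-0.001, -0.0, -1.0]] q [-0.6   0.51  0.08  1.13 -0.   -0.44]
yaw 171.09 turn shares 0.0015 then shift shares [ 2.084  9.686 -1.698]
[265 215] [326 184]
```

View pics/hold.png

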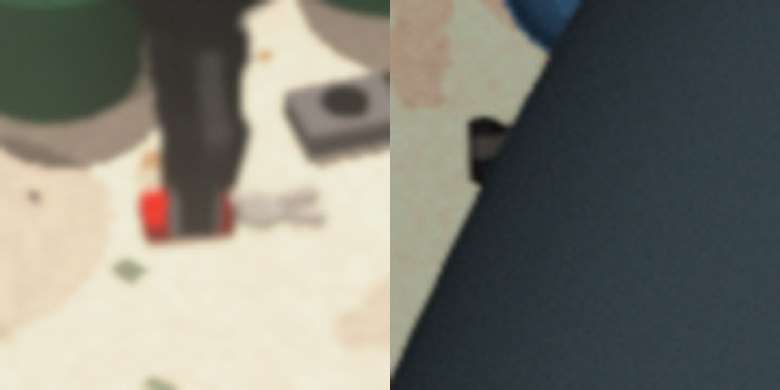

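The scene crop shows the keys held level in the fingers by the red fob, with the pad almost at the fob's middle. The top crop shows mostly the arm.

>>> send_rows(targets=[{"linear": [0,0,-1],"turn": [0,0,0],"claw": 1},{"linear": [0.2,0.96,-0.7],"turn": [0,0,0],"claw": 1},{"linear": [0.2,0.97,0],"turn": [0,0,0],"claw": 1},{"linear": [0.21,0.97,0],"turn": [0,0,0],"claw": 1},{"linear": [0.21,0.97,0],"turn": [0,0,0],"claw": 1}])

```text
time_s: 6.7
ee_pos: [0.5433, -0.179, 0.1975]
tcp_rot: [[-0.988, 0.155, -0.001], [0.155, 0.988, 0.0], [0.001, 0.0, -1.0]]
force: [-0.5, -0.1, -0.3]
finger_gap: 0.0214
grip_force: 58.8
```

>>> send_rows(targets=[{"linear": [0.21,0.97,0],"turn": [0,0,0],"claw": 1},{"linear": [0.21,0.97,0],"turn": [0,0,0],"claw": 1},{"linear": [0.21,0.97,0],"turn": [0,0,0],"claw": 1},{"linear": [0.21,0.97,0],"turn": [0,0,0],"claw": 1},{"linear": [0.21,0.97,0],"turn": [0,0,0],"claw": 1}])

```text
time_s: 7.32
ee_pos: [0.5346, -0.0304, 0.1975]
tcp_rot: [[-0.988, 0.155, -0.001], [0.155, 0.988, 0.0], [0.001, 0.0, -1.0]]
force: [-0.5, 0.8, -1.5]
finger_gap: 0.0216
grip_force: 58.8
```

>>> send_rows(targets=[{"linear": [0.21,0.97,0],"turn": [0,0,0],"claw": 1},{"linear": [0,0,0],"turn": [0,0,0],"claw": 1},{"linear": [0,0,0],"turn": [0,0,0],"claw": 1}])

```text
time_s: 7.7
ee_pos: [0.5333, -0.0021, 0.1978]
tcp_rot: [[-0.988, 0.155, -0.0], [0.155, 0.988, -0.0], [0.0, -0.001, -1.0]]
force: [0.1, 0.1, -0.8]
finger_gap: 0.0218
grip_force: 58.8
```

Run:
```python
from h import *
go((.534,-.002,.058),171)
b=arm.get_image("top");a=arm.get_image("scene")
cv2.imwrite("pics/over.png",np.hstack([cv2.resize(b[165:285,100:230],(390,360),interpolation=2),cv2.resize(a[90:210,160:290],(390,360),interpolation=2)]))
```

```text
t 7.7 p [ 0.5333 -0.0021  0.1978] F [ 0.1  0.1 -0.8] gap 0.0218 grip 58.8
[[-0.988, 0.155, -0.0], [0.155, 0.988, -0.0], [0.0, -0.001, -1.0]] q [-0.12  0.3  -0.11  1.16 -0.    0.03]
yaw 171.1 turn shares 0.0016 then shift shares [-0.023  0.006  4.662]
```

View pics/over.png

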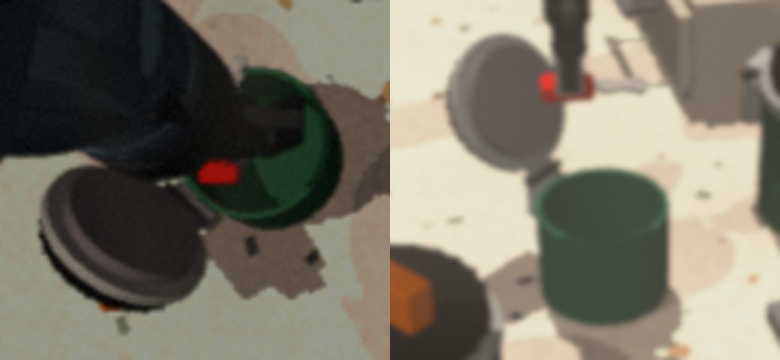

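The keys hang above the canister mouth: red fob near the hinge side in the top crop, fingers above the mouth in the scene crop. Lowering now.

>>> send_rows(targets=[{"linear": [0,0,0.9],"turn": [0,0,0],"claw": 1},{"linear": [0,0,0.9],"turn": [0,0,0],"claw": 1},{"linear": [0,0,0.8],"turn": [0,0,0],"claw": 1},{"linear": [0,0,0.6],"turn": [0,0,0],"claw": 1},{"linear": [0,0,0],"turn": [0,0,0],"claw": 1}])

```text
time_s: 8.43
ee_pos: [0.5321, -0.0024, 0.1008]
tcp_rot: [[-0.988, 0.156, -0.003], [0.156, 0.988, 0.0], [0.003, -0.0, -1.0]]
force: [-0.3, 0.4, -0.7]
finger_gap: 0.0219
grip_force: 58.8
```

>>> send_rows(targets=[{"linear": [0,0,0.5],"turn": [0,0,0],"claw": 1},{"linear": [0,0,0.5],"turn": [0,0,0],"claw": 1},{"linear": [0,0,0.4],"turn": [0,0,0],"claw": 1},{"linear": [0,0,0],"turn": [0,0,0],"claw": 1}])

```text
time_s: 8.93
ee_pos: [0.5322, -0.0015, 0.0589]
tcp_rot: [[-0.988, 0.155, -0.003], [0.155, 0.988, 0.0], [0.003, 0.0, -1.0]]
force: [-1.2, -0.2, -0.2]
finger_gap: 0.0217
grip_force: 58.8
```

>>> send_rows(targets=[{"linear": [0,0,0],"turn": [0,0,0],"claw": 0.6},{"linear": [0,0,0],"turn": [0,0,0],"claw": 0.55},{"linear": [0,0,0],"turn": [0,0,0],"claw": 0.55}])

```text
time_s: 9.3
ee_pos: [0.534, -0.0017, 0.0609]
tcp_rot: [[-0.988, 0.155, 0.001], [0.155, 0.988, -0.0], [-0.001, 0.0, -1.0]]
force: [0.3, 0.1, -0.1]
finger_gap: 0.0384
grip_force: 0.0
```

>>> send_rows(targets=[{"linear": [0,0,-1],"turn": [0,0,0],"claw": 0.55},{"linear": [0,0,-1],"turn": [0,0,0],"claw": 0.55},{"linear": [0,0,-1],"turn": [0,0,0],"claw": 0.6},{"linear": [0,0,-1],"turn": [0,0,0],"claw": 0.8},{"linear": [0,0,-1],"turn": [0,0,0],"claw": 1}])

```text
time_s: 9.93
ee_pos: [0.5335, -0.0017, 0.2117]
tcp_rot: [[-0.988, 0.155, 0.001], [0.155, 0.988, 0.0], [-0.001, 0.0, -1.0]]
force: [1.1, -1.2, 0.3]
finger_gap: 0.0009
grip_force: 0.0
```

>>> send_rows(targets=[{"linear": [0,0,-1],"turn": [0,0,0],"claw": 1},{"linear": [0,0,-1],"turn": [0,0,0],"claw": 1},{"linear": [0,0,0],"turn": [0,0,0],"claw": 1}])

```text
time_s: 10.3
ee_pos: [0.5352, -0.0019, 0.2731]
tcp_rot: [[-0.988, 0.155, 0.006], [0.155, 0.988, -0.001], [-0.006, 0.0, -1.0]]
force: [0.3, 0.0, -1.3]
finger_gap: -0.0001
grip_force: 0.0
```

Run:
```python
from h import *
st()
b=arm.get_image("top");a=arm.get_image("scene")
cv2.imwrite("pics/drop.png",np.hstack([cv2.resize(b[165:285,100:230],(390,360),interpolation=2),cv2.resize(a[90:210,160:290],(390,360),interpolation=2)]))
```

```text
t 10.3 p [ 0.5352 -0.0019  0.2731] F [ 0.3  0.  -1.3] gap -0.0001 grip 0.0
[[-0.988, 0.155, 0.006], [0.155, 0.988, -0.001], [-0.006, 0.0, -1.0]] q [-0.12  0.28  0.05  1.34  0.    0.03]
```

View pics/drop.png

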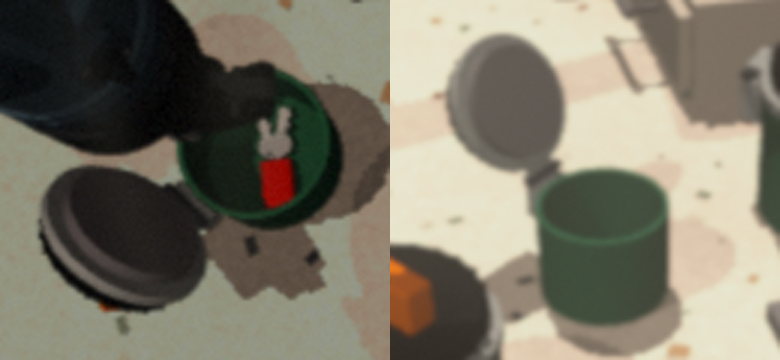

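The top crop shows the keys lying flat inside the canister, red fob at (277,183). The lid is unchanged. Next I rotate so tool x lies along the hinge direction and go around behind the lid.

>>> send_rows(targets=[{"linear": [0,0,-0.3],"turn": [0,0,0.147],"claw": 1},{"linear": [0,0,-0.3],"turn": [0,0,0.147],"claw": 1},{"linear": [0,0,0],"turn": [0,0,0.147],"claw": 1},{"linear": [0,0,0],"turn": [0,0,0.147],"claw": 1},{"linear": [0,0,0],"turn": [0,0,0.147],"claw": 1}])

```text
time_s: 11.02
ee_pos: [0.5326, -0.0016, 0.2865]
tcp_rot: [[-0.598, 0.802, -0.003], [0.802, 0.598, 0.0], [0.002, -0.002, -1.0]]
force: [1.1, 0.5, -0.5]
finger_gap: -0.0002
grip_force: 0.0
```

>>> send_rows(targets=[{"linear": [0.95,0.08,0],"turn": [0,0,0],"claw": 1},{"linear": [0.95,0.08,0],"turn": [0,0,0],"claw": 1},{"linear": [0.95,0.08,0],"turn": [0,0,0],"claw": 1},{"linear": [0.95,0.08,0],"turn": [0,0,0],"claw": 1},{"linear": [0.95,0.08,0],"turn": [0,0,0],"claw": 1}])

```text
time_s: 11.65
ee_pos: [0.4558, 0.1199, 0.2866]
tcp_rot: [[-0.602, 0.799, -0.003], [0.799, 0.602, -0.0], [0.002, -0.002, -1.0]]
force: [-0.0, 0.0, -0.3]
finger_gap: -0.0
grip_force: 0.0
```

>>> send_rows(targets=[{"linear": [0.95,0,0],"turn": [0,0,0],"claw": 1},{"linear": [0,0,0],"turn": [0,0,0],"claw": 1},{"linear": [0,0,0],"turn": [0,0,0],"claw": 1}])

```text
time_s: 12.02
ee_pos: [0.44, 0.1417, 0.2874]
tcp_rot: [[-0.602, 0.799, -0.001], [0.799, 0.602, -0.001], [0.0, -0.001, -1.0]]
force: [-0.3, 0.1, 0.4]
finger_gap: 0.0003
grip_force: 0.0
```

Run:
```python
from h import *
go((.4423,.1428,.15),127)
a=arm.get_image("top");cv2.imwrite("pics/behind.png",cv2.resize(a[165:315,70:250],(720,600),interpolation=2))
```

```text
t 12.03 p [0.44   0.1417 0.2874] F [-0.3  0.1  0.4] gap 0.0003 grip 0.0
[[-0.602, 0.799, -0.001], [0.799, 0.602, -0.001], [0.0, -0.001, -1.0]] q [ 0.17  0.14 -0.09  1.34 -0.    1.1 ]
yaw 127.0 turn shares -0.0001 then shift shares [-0.017  0.083  4.581]
```

View pics/behind.png

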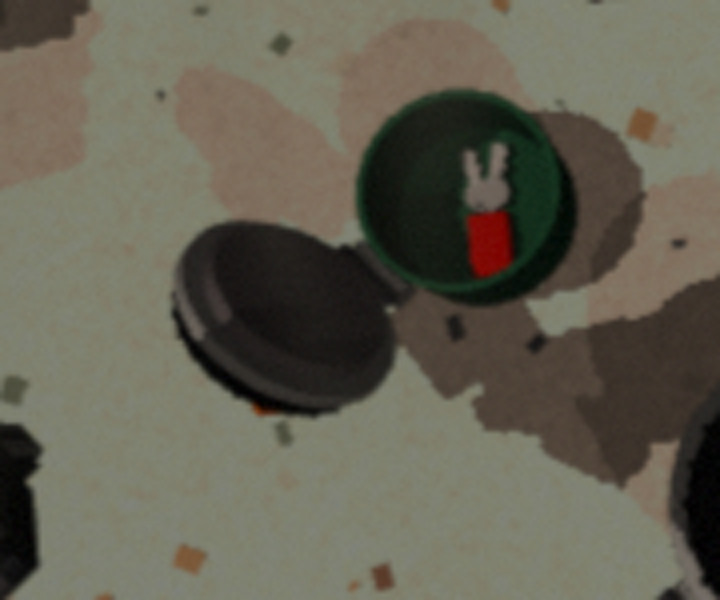

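The top view shows the lid leaning back with its centre at crop (285,315), a glimpse of the orange bar at (262,408), and the gripper lower left, clear of the lid. Lowering behind it and pushing.

>>> send_rows(targets=[{"linear": [0,0.08,1],"turn": [0,0,0],"claw": 1},{"linear": [0,0,1],"turn": [0,0,0],"claw": 1},{"linear": [0,0,1],"turn": [0,0,0],"claw": 1},{"linear": [0,0,1],"turn": [0,0,0],"claw": 1},{"linear": [0,0,0.58],"turn": [0,0,0],"claw": 1}])

```text
time_s: 12.7
ee_pos: [0.4416, 0.1425, 0.149]
tcp_rot: [[-0.6, 0.8, -0.002], [0.8, 0.6, -0.001], [0.001, -0.002, -1.0]]
force: [-0.2, -0.0, 0.4]
finger_gap: -0.0
grip_force: 0.0
```

>>> send_rows(targets=[{"linear": [-0.4,0,0],"turn": [0,0,0],"claw": 1},{"linear": [-0.4,0,0],"turn": [0,0,0],"claw": 1},{"linear": [-0.3,0,0],"turn": [0,0,0],"claw": 1},{"linear": [-0.3,0,-0.2],"turn": [0,0,0],"claw": 1},{"linear": [-0.3,0,-0.3],"turn": [0,0,0],"claw": 1}])

```text
time_s: 13.32
ee_pos: [0.4728, 0.1024, 0.1665]
tcp_rot: [[-0.602, 0.799, -0.001], [0.799, 0.602, 0.0], [0.001, -0.0, -1.0]]
force: [-2.1, 1.2, -1.1]
finger_gap: 0.0001
grip_force: 0.7
```

```bash
cat >> h.py <<'E'
def jf():
    s=st();d=s["ee_pos"]-[.5537,-.005,0];print("J-frame mm",np.round([1000*(d@[-.602,.799,0]),1000*(d@[.799,.602,0]),1000*d[2]],1))
E
python3 -c "
from h import *
jf()"
```

```text
t 13.32 p [0.4728 0.1024 0.1665] F [-2.1  1.2 -1.1] gap 0.0001 grip 0.7
[[-0.602, 0.799, -0.001], [0.799, 0.602, 0.0], [0.001, -0.0, -1.0]] q [ 0.08  0.23 -0.3   1.05  0.    1.01]
J-frame mm [134.5   0.  166.5]
```

>>> send_rows(targets=[{"linear": [-0.45,0,-0.25],"turn": [0,0,0],"claw": 1},{"linear": [-0.45,0,-0.25],"turn": [0,0,0],"claw": 1},{"linear": [-0.45,0,-0.25],"turn": [0,0,0],"claw": 1},{"linear": [-0.46,0,-0.15],"turn": [0,0,0],"claw": 1},{"linear": [-0.46,0,-0.1],"turn": [0,0,0],"claw": 1}])

```text
time_s: 13.95
ee_pos: [0.5145, 0.0476, 0.1962]
tcp_rot: [[-0.602, 0.799, 0.0], [0.799, 0.602, 0.0], [-0.0, 0.0, -1.0]]
force: [0.8, 0.8, -1.2]
finger_gap: -0.0002
grip_force: 0.5
```

```bash
python3 -c "
from h import *
jf()
a=arm.get_image('scene');b=arm.get_image('top')
cv2.imwrite('pics/push.png',np.hstack([cv2.resize(a[70:200,155:285],(390,390),interpolation=2),cv2.resize(b[165:295,100:230],(390,390),interpolation=2)]))"
```

```text
t 13.95 p [0.5145 0.0476 0.1962] F [ 0.8  0.8 -1.2] gap -0.0002 grip 0.5
[[-0.602, 0.799, 0.0], [0.799, 0.602, 0.0], [-0.0, 0.0, -1.0]] q [-0.03  0.27 -0.16  1.14  0.    0.89]
J-frame mm [ 65.7   0.3 196.2]
```

View pics/push.png

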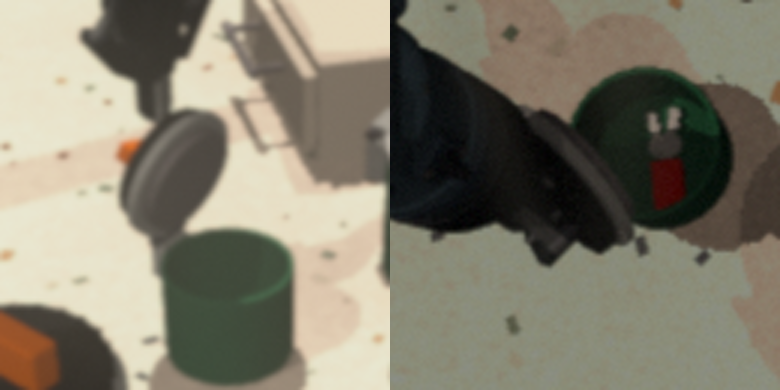

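The pictures show the lid now a little past upright, at about 75°, with the finger on its outer face near the free edge. It follows the push.

>>> send_rows(targets=[{"linear": [-0.45,0,0.1],"turn": [0,0,0],"claw": 1},{"linear": [-0.45,0,0.15],"turn": [0,0,0],"claw": 1},{"linear": [-0.42,0,0.2],"turn": [0,0,0],"claw": 1},{"linear": [-0.42,0,0.25],"turn": [0,0,0],"claw": 1},{"linear": [-0.33,0,0.3],"turn": [0,0,0],"claw": 1}])

```text
time_s: 14.68
ee_pos: [0.5517, -0.002, 0.1651]
tcp_rot: [[-0.601, 0.799, 0.0], [0.799, 0.601, -0.0], [-0.0, -0.0, -1.0]]
force: [-0.3, 0.8, 1.4]
finger_gap: 0.0001
grip_force: 0.5
```

>>> send_rows(targets=[{"linear": [-0.33,0,0.3],"turn": [0,0,0],"claw": 1},{"linear": [-0.25,0,0.4],"turn": [0,0,0],"claw": 1},{"linear": [-0.25,0,0.4],"turn": [0,0,0],"claw": 1}])

```text
time_s: 15.05
ee_pos: [0.5662, -0.0213, 0.1319]
tcp_rot: [[-0.602, 0.799, -0.0], [0.799, 0.602, 0.0], [0.0, -0.0, -1.0]]
force: [-0.6, 1.6, 0.3]
finger_gap: 0.0002
grip_force: 0.2
```

```bash
python3 -c "
from h import *
jf()
a=arm.get_image('scene');b=arm.get_image('top')
cv2.imwrite('pics/push2.png',np.hstack([cv2.resize(a[70:200,155:285],(390,390),interpolation=2),cv2.resize(b[165:295,100:230],(390,390),interpolation=2)]))"
```

```text
t 15.05 p [ 0.5662 -0.0213  0.1319] F [-0.6  1.6  0.3] gap 0.0002 grip 0.2
[[-0.602, 0.799, -0.0], [0.799, 0.602, 0.0], [0.0, -0.0, -1.0]] q [-0.15  0.41 -0.14  1.03  0.    0.78]
J-frame mm [-2.060e+01  1.000e-01  1.319e+02]
```

View pics/push2.png

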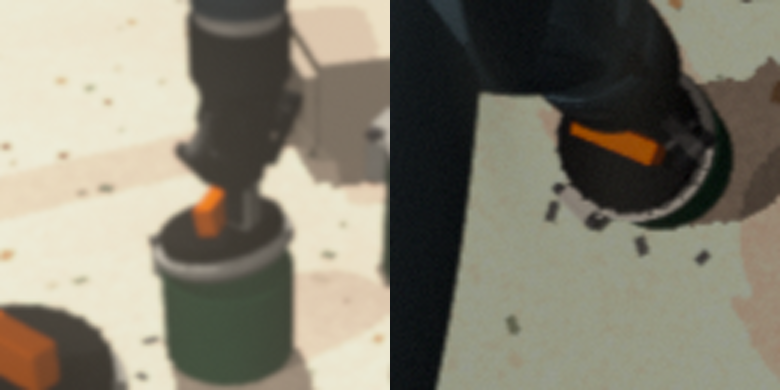

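Both crops show the lid nearly shut, about 15° off, with the orange bar lying across at top crop (615,145) and the fingers on the cap beyond it. Pressing down in small steps.

>>> send_rows(targets=[{"linear": [-0.15,0,0.35],"turn": [0,0,0],"claw": 1},{"linear": [-0.1,0,0.35],"turn": [0,0,0],"claw": 1},{"linear": [0,0,0.15],"turn": [0,0,0],"claw": 1},{"linear": [0,0,0.1],"turn": [0,0,0],"claw": 1},{"linear": [0,0,0],"turn": [0,0,0],"claw": 1}])

```text
time_s: 15.78
ee_pos: [0.5718, -0.0271, 0.1083]
tcp_rot: [[-0.602, 0.798, 0.004], [0.798, 0.602, -0.001], [-0.003, 0.003, -1.0]]
force: [-7.2, 1.4, 21.8]
finger_gap: -0.0002
grip_force: 11.5
```

```bash
python3 -c "
from h import *
jf()"
```

```text
t 15.78 p [ 0.5718 -0.0271  0.1083] F [-7.2  1.4 21.8] gap -0.0002 grip 11.5
[[-0.602, 0.798, 0.004], [0.798, 0.602, -0.001], [-0.003, 0.003, -1.0]] q [-0.16  0.43 -0.16  0.97 -0.    0.77]
J-frame mm [-28.6   1.1 108.3]
```

>>> send_rows(targets=[{"linear": [0,0,0],"turn": [0,0,0],"claw": 1},{"linear": [0,0,-1],"turn": [0,0,0],"claw": 1},{"linear": [0,0,-1],"turn": [0,0,0],"claw": 0.7},{"linear": [0,0,-1],"turn": [0,0,0],"claw": 0.45},{"linear": [0,0,0],"turn": [0,0,0],"claw": 0.45}])

```text
time_s: 16.4
ee_pos: [0.5725, -0.0272, 0.1968]
tcp_rot: [[-0.602, 0.799, 0.005], [0.799, 0.602, -0.001], [-0.004, 0.004, -1.0]]
force: [0.2, 0.4, -0.9]
finger_gap: 0.0471
grip_force: 0.0
```

Run:
```python
from h import *
jf()
I={"scene":arm.get_image("scene"),"top":arm.get_image("top")}
C={}
for n,roi in(("scene",(190,110,270,180)),("top",(150,185,225,240))):
    x0,y0,x1,y1=roi;c=I[n][y0:y1,x0:x1];k=cv2.inRange(cv2.cvtColor(c,cv2.COLOR_BGR2HSV),np.array([4,170,70]),np.array([18,255,255]))
    cs,_=cv2.findContours(k,0,1);cc=max(cs,key=cv2.contourArea);r=cv2.minAreaRect(cc)
    b=cv2.boxPoints(r)+[x0,y0];print(n,r,cv2.contourArea(cc),b.round(1).tolist())
    e=sorted([(np.linalg.norm(b[i]-b[(i+1)%4]),i) for i in range(4)]);i=e[0][1];j=(i+2)%4
    A=plane(n,(b[i]+b[(i+1)%4])/2,.133);B=plane(n,(b[j]+b[(j+1)%4])/2,.133)
    print(A.round(4),B.round(4),"c",((A+B)/2).round(4),"L",np.linalg.norm(A-B),"ang",np.degrees(np.arctan2(*(B-A)[1::-1]))%180)
cv2.imwrite('pics/shut.png',np.hstack([cv2.resize(I["scene"][85:215,155:285],(390,390),interpolation=2),cv2.resize(I["top"][155:285,110:240],(390,390),interpolation=2)]))
```

```text
t 16.4 p [ 0.5725 -0.0272  0.1968] F [ 0.2  0.4 -0.9] gap 0.0471 grip 0.0
[[-0.602, 0.799, 0.005], [0.799, 0.602, -0.001], [-0.004, 0.004, -1.0]] q [-0.16  0.38 -0.01  1.18  0.    0.77]
J-frame mm [-29.1   1.6 196.8]
scene ((38.60487365722656, 34.35609817504883), (6.9843034744262695, 19.695735931396484), 24.77513885498047) 90.0 [[221.3, 151.8], [229.6, 134.0], [235.9, 136.9], [227.6, 154.8]]
[0.568  0.0175 0.133 ] [ 0.5317 -0.0521  0.133 ] c [ 0.5498 -0.0173  0.133 ] L 0.07850664879255578 ang 62.45701143068324
top ((29.347936630249023, 23.095359802246094), (29.72346305847168, 8.68729305267334), 21.037511825561523) 218.5 [[163.9, 206.8], [167.0, 198.7], [194.8, 209.4], [191.7, 217.5]]
[0.5699 0.0232 0.133 ] [ 0.5397 -0.0295  0.133 ] c [ 0.5548 -0.0032  0.133 ] L 0.060702669363563354 ang 60.168811539578485
```

View pics/shut.png

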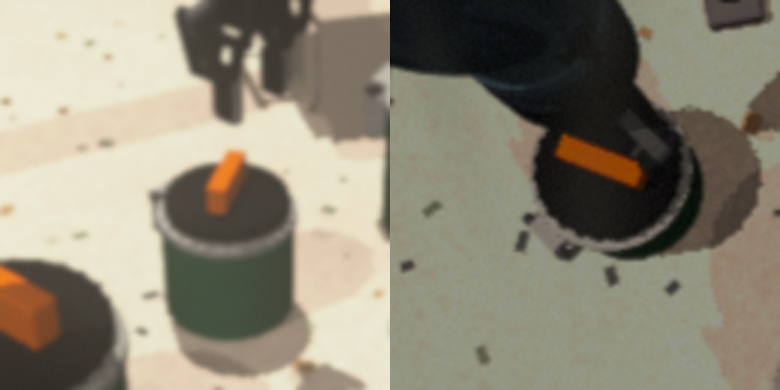

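The crops show the lid level and shut on the rim. The orange bar runs across at a world angle of about 60°, 61 mm long, with its centre at (0.555,-0.003). The cap is therefore about 113° (1.97 rad) from tight. I turn the tool to yaw 240°, above the bar.

>>> send_rows(targets=[{"linear": [0,0,0],"turn": [0,0,-0.171],"claw": 0.45},{"linear": [0,0,0],"turn": [0,0,-0.171],"claw": 0.45},{"linear": [0,0,0],"turn": [0,0,-0.171],"claw": 0.45},{"linear": [0,0,0],"turn": [0,0,-0.171],"claw": 0.45},{"linear": [0,0,0],"turn": [0,0,-0.171],"claw": 0.45}])

```text
time_s: 17.12
ee_pos: [0.5694, -0.0268, 0.1923]
tcp_rot: [[-1.0, 0.024, -0.003], [0.024, 1.0, 0.001], [0.003, 0.001, -1.0]]
force: [-0.0, 0.4, 0.1]
finger_gap: 0.0472
grip_force: 0.0
```

>>> send_rows(targets=[{"linear": [0,0,0],"turn": [0,0,-0.171],"claw": 0.45},{"linear": [0,0,0],"turn": [0,0,-0.171],"claw": 0.45},{"linear": [0,0,0],"turn": [0,0,-0.171],"claw": 0.45},{"linear": [0,0,0],"turn": [0,0,-0.171],"claw": 0.45},{"linear": [0,0,0],"turn": [0,0,-0.171],"claw": 0.45}])

```text
time_s: 17.75
ee_pos: [0.5694, -0.0268, 0.1923]
tcp_rot: [[-0.644, -0.765, -0.003], [-0.765, 0.644, 0.001], [0.002, 0.003, -1.0]]
force: [0.2, 0.4, -0.1]
finger_gap: 0.0471
grip_force: 0.0
```

>>> send_rows(targets=[{"linear": [0,0,0],"turn": [0,0,-0.171],"claw": 0.45},{"linear": [0,0,0],"turn": [0,0,0],"claw": 0.45},{"linear": [0,0,0],"turn": [0,0,0],"claw": 0.45}])

```text
time_s: 18.12
ee_pos: [0.57, -0.0269, 0.1934]
tcp_rot: [[-0.504, -0.864, -0.002], [-0.864, 0.504, 0.0], [0.001, 0.002, -1.0]]
force: [0.5, 0.1, 0.1]
finger_gap: 0.0469
grip_force: 0.0
```

```bash
python3 -c "
from h import *
go((.5543,-.004,.115),240)"
```

```text
t 18.12 p [ 0.57   -0.0269  0.1934] F [0.5 0.1 0.1] gap 0.0469 grip 0.0
[[-0.504, -0.864, -0.002], [-0.864, 0.504, 0.0], [0.001, 0.002, -1.0]] q [-0.16  0.38 -0.01  1.18  0.   -1.2 ]
yaw -120.28 turn shares -0.0047 then shift shares [-0.4    0.836  2.613]
```

>>> send_rows(targets=[{"linear": [-0.4,0.83,0],"turn": [0,0,0],"claw": 0.45},{"linear": [0,0,0.7],"turn": [0,0,0],"claw": 0.45},{"linear": [0,0,0.7],"turn": [0,0,0],"claw": 0.45},{"linear": [0,0,0.7],"turn": [0,0,0],"claw": 0.45},{"linear": [0,0,0.5],"turn": [0,0,0],"claw": 0.45}])

```text
time_s: 18.75
ee_pos: [0.5545, -0.004, 0.1151]
tcp_rot: [[-0.503, -0.864, -0.001], [-0.864, 0.503, 0.0], [0.0, 0.001, -1.0]]
force: [-0.7, -0.0, 0.0]
finger_gap: 0.0471
grip_force: 0.0
```

>>> send_rows(targets=[{"linear": [0,0,0],"turn": [0,0,0],"claw": 0.6},{"linear": [0,0,0],"turn": [0,0,0],"claw": 1},{"linear": [0,0,0],"turn": [0,0,0],"claw": 1},{"linear": [0,0,0],"turn": [0,0,0],"claw": 1}])

```text
time_s: 19.25
ee_pos: [0.556, -0.0044, 0.1173]
tcp_rot: [[-0.502, -0.865, 0.002], [-0.865, 0.502, -0.0], [-0.001, -0.002, -1.0]]
force: [0.7, -0.0, 2.5]
finger_gap: 0.0148
grip_force: 62.2
```

```bash
python3 -c "
from h import *
go((.5543,-.004,.115),127)"
```

```text
t 19.25 p [ 0.556  -0.0044  0.1173] F [ 0.7 -0.   2.5] gap 0.0148 grip 62.2
[[-0.502, -0.865, 0.002], [-0.865, 0.502, -0.0], [-0.001, -0.002, -1.0]] q [-0.12  0.4  -0.19  0.98 -0.   -1.17]
yaw -120.15 turn shares 1.8808 then shift shares [ 0.045 -0.036  0.077]
```

Gripped well. Turning clockwise by 1.87 shares, a little slowly.

>>> send_rows(targets=[{"linear": [0,0,0],"turn": [0,0,0.14],"claw": 1},{"linear": [0,0,0],"turn": [0,0,0.14],"claw": 1},{"linear": [0,0,0],"turn": [0,0,0.14],"claw": 1},{"linear": [0,0,0],"turn": [0,0,0.14],"claw": 1},{"linear": [0,0,0],"turn": [0,0,0.14],"claw": 1}])

```text
time_s: 19.88
ee_pos: [0.5552, -0.0035, 0.1173]
tcp_rot: [[-0.953, -0.302, 0.001], [-0.302, 0.953, 0.001], [-0.001, 0.001, -1.0]]
force: [-0.6, 2.4, 4.0]
finger_gap: 0.0143
grip_force: 62.7
```

>>> send_rows(targets=[{"linear": [0,0,0],"turn": [0,0,0.14],"claw": 1},{"linear": [0,0,0],"turn": [0,0,0.14],"claw": 1},{"linear": [0,0,0],"turn": [0,0,0.14],"claw": 1},{"linear": [0,0,0],"turn": [0,0,0.14],"claw": 1},{"linear": [0,0,0],"turn": [0,0,0.14],"claw": 1}])

```text
time_s: 20.5
ee_pos: [0.5552, -0.0023, 0.1173]
tcp_rot: [[-0.911, 0.412, 0.001], [0.412, 0.911, 0.004], [0.001, 0.004, -1.0]]
force: [-0.3, 4.8, 2.8]
finger_gap: 0.0144
grip_force: 62.6
```

>>> send_rows(targets=[{"linear": [0,0,0],"turn": [0,0,0.14],"claw": 1},{"linear": [0,0,0],"turn": [0,0,0.14],"claw": 1},{"linear": [0,0,0],"turn": [0,0,0.11],"claw": 1},{"linear": [0,0,0],"turn": [0,0,0],"claw": 1}])

```text
time_s: 21.0
ee_pos: [0.5557, -0.0018, 0.1173]
tcp_rot: [[-0.675, 0.737, 0.002], [0.737, 0.675, 0.005], [0.003, 0.005, -1.0]]
force: [-0.9, 6.8, 2.5]
finger_gap: 0.0144
grip_force: 62.5
```

```bash
python3 -c "
from h import *
go((.5543,-.004,.115),127);print(arm.read_state()['ft_torque'])"
```

```text
t 21.0 p [ 0.5557 -0.0018  0.1173] F [-0.9  6.8  2.5] gap 0.0144 grip 62.5
[[-0.675, 0.737, 0.002], [0.737, 0.675, 0.005], [0.003, 0.005, -1.0]] q [-0.12  0.4  -0.19  0.98  0.01  0.71]
yaw 132.48 turn shares 0.0914 then shift shares [-0.032 -0.081  0.076]
[ 1.13640963  0.01200707 -0.1092095 ]
```

>>> send_rows(targets=[{"linear": [0,0,0],"turn": [0,0,0.06],"claw": 1},{"linear": [0,0,0],"turn": [0,0,0.05],"claw": 1},{"linear": [0,0,0],"turn": [0,0,0],"claw": 1}])

```text
time_s: 21.38
ee_pos: [0.5558, -0.0017, 0.1173]
tcp_rot: [[-0.588, 0.809, 0.002], [0.809, 0.588, 0.005], [0.003, 0.005, -1.0]]
force: [0.2, 5.4, 3.1]
finger_gap: 0.0143
grip_force: 62.7
```

```bash
python3 -c "
from h import *
go((.5543,-.004,.115),127);print(arm.read_state()['ft_torque'])"
```

```text
t 21.38 p [ 0.5558 -0.0017  0.1173] F [0.2 5.4 3.1] gap 0.0143 grip 62.7
[[-0.588, 0.809, 0.002], [0.809, 0.588, 0.005], [0.003, 0.005, -1.0]] q [-0.12  0.4  -0.19  0.98  0.01  0.82]
yaw 126.01 turn shares -0.0165 then shift shares [-0.031 -0.085  0.077]
[ 1.16953966 -0.01976593  0.52205277]
```

>>> send_rows(targets=[{"linear": [0,0,0],"turn": [0,0,0.05],"claw": 1},{"linear": [0,0,0],"turn": [0,0,0],"claw": 1}])

```text
time_s: 21.62
ee_pos: [0.5557, -0.0017, 0.1173]
tcp_rot: [[-0.547, 0.837, 0.002], [0.837, 0.547, 0.004], [0.003, 0.004, -1.0]]
force: [-0.8, 6.2, 3.7]
finger_gap: 0.0144
grip_force: 72.4
```

```bash
python3 -c "
from h import *
go((.5543,-.004,.115),127);print(arm.read_state()['ft_torque'])"
```

```text
t 21.62 p [ 0.5557 -0.0017  0.1173] F [-0.8  6.2  3.7] gap 0.0144 grip 72.4
[[-0.547, 0.837, 0.002], [0.837, 0.547, 0.004], [0.003, 0.004, -1.0]] q [-0.12  0.4  -0.19  0.98  0.    0.87]
yaw 123.19 turn shares -0.0634 then shift shares [-0.032 -0.082  0.077]
[1.02241179 0.02164489 1.69690258]
```

Torque has risen to 1.7 N m, so the cap is against its hard stop. Releasing and lifting away.

>>> send_rows(targets=[{"linear": [0,0,0],"turn": [0,0,0],"claw": 0.45},{"linear": [0,0,0],"turn": [0,0,0],"claw": 0.45},{"linear": [0,0,0],"turn": [0,0,0],"claw": 0.45},{"linear": [0,0,-0.7],"turn": [0,0,0],"claw": 0.45},{"linear": [0,0,-1],"turn": [0,0,0],"claw": 0.45}])

```text
time_s: 22.25
ee_pos: [0.554, -0.0043, 0.1669]
tcp_rot: [[-0.542, 0.84, -0.003], [0.84, 0.542, 0.0], [0.002, -0.002, -1.0]]
force: [0.4, 0.4, 0.2]
finger_gap: 0.0467
grip_force: 0.0
```

>>> send_rows(targets=[{"linear": [0,0,-1],"turn": [0,0,0],"claw": 0.45},{"linear": [0,0,-1],"turn": [0,0,0],"claw": 0.45},{"linear": [0,0,-1],"turn": [0,0,0],"claw": 0.45},{"linear": [0,0,0],"turn": [0,0,0],"claw": 0.45},{"linear": [0,0,0],"turn": [0,0,0],"claw": 0.45}])

```text
time_s: 22.88
ee_pos: [0.5548, -0.0043, 0.2565]
tcp_rot: [[-0.542, 0.84, -0.001], [0.84, 0.542, 0.0], [0.001, -0.001, -1.0]]
force: [-0.8, -0.3, 0.9]
finger_gap: 0.047
grip_force: 0.0
```

Run:
```python
from h import *
st()
I=arm.get_image("top");x0,y0,x1,y1=150,180,225,240
k=cv2.inRange(cv2.cvtColor(I[y0:y1,x0:x1],cv2.COLOR_BGR2HSV),np.array([4,170,70]),np.array([18,255,255]))
cc=max(cv2.findContours(k,0,1)[0],key=cv2.contourArea);b=cv2.boxPoints(cv2.minAreaRect(cc))+[x0,y0]
i=min(range(4),key=lambda i:np.linalg.norm(b[i]-b[(i+1)%4]));j=(i+2)%4
A=plane("top",(b[i]+b[(i+1)%4])/2,.133);B=plane("top",(b[j]+b[(j+1)%4])/2,.133)
print(A,B,(A+B)/2,np.linalg.norm(A-B),np.degrees(np.arctan2(*(B-A)[1::-1]))%180)
# bystanders moved?
o=cv2.imread("pics/top0.png");d=cv2.absdiff(o,I).max(2)
for n,(u,v) in dict(dish=(329,133),remote=(220,132),clip=(378,215)).items():
    print(n,(d[v-30:v+30,u-18:u+18]>50).sum())
```

```text
t 22.88 p [ 0.5548 -0.0043  0.2565] F [-0.8 -0.3  0.9] gap 0.047 grip 0.0
[[-0.542, 0.84, -0.001], [0.84, 0.542, 0.0], [0.001, -0.001, -1.0]] q [-0.12  0.33  0.08  1.32  0.    0.88]
[ 0.5734789  -0.02741286  0.133     ] [ 0.55965985 -0.00965023  0.133     ] [ 0.56656938 -0.01853154  0.133     ] 0.022505049945598894 127.88235892357073
dish 0
remote 0
clip 0
```

The bar is at about 127.9°, matching the hinge direction of about 127°. The bystanders show no change in the top view, and the robot is clear. Handing in.

```bash
python3 -c "
from bench import arm
print(arm.finish_job())"
```

```text
the job is handed in; nothing more can be done
None
```

I put the keys in the canister, shut the lid and screwed the cap clockwise to its hard stop. The dish, remote and clipper stayed put, and I handed the job in at about 23 s; no verdict came back.

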